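# Dispense one pastel stick and push it onto the try-out sheet

## Robot

A 7-joint arm with a two-finger parallel gripper is mounted at the origin on the work surface. World frame = base frame: x ahead of the robot, y to its left, z up, the work surface at z = 0. Lengths are in m, angles in rad, forces in N, time in s.
With the tool pointing down it reaches from about 0.4 to 0.85 m from the base axis. Payload 10.4 kg.
Tool frame: the origin (TCP) lies midway between the tips of the shut fingers; the grasp point (between the pads) lies 19 mm behind it; z points along the fingers, y is the direction in which the jaws open and shut (so a half turn about z gives the same grasp; the last joint's range is limited). The gripper opens to 85 mm and grips with 20 to 120 N. Pads are 22 mm wide; open, the fingers measure 114 mm over their backs; the gripper's body (76 mm by 85 mm) begins 54 mm behind the grasp point. The pads swing forward as they close: fully open they stand 13 mm farther back than shut.
Start: joints at [1.27, 0.332, -0.065, 1.46, 0.022, 1.35, -0.088], TCP at [0.171, -0.601, 0.201] pointing down, gripper open.
Joint ranges: [-2.6, 2.6], [-0.5, 2.12], [-1.47, 1.34], [0.16, 2.42], [-1.27, 4.41], [0.06, 2.06], [-2.6, 2.6]. Speed limits (rad/s): [2.22, 2.22, 2.79, 2.79, 3.14, 3.14, 3.14].

## Interface

Orientations are given as a unit quaternion [x, y, z, w].
In Python, from workcell import manip, viewer gives the robot as it stands.
- The arm moves only by the tool move_arm, never from a script. Its argument "deltas" is a list of rows, each a list of 7 numbers: the shift along the tool's x, y, z in m, then the turn, a rotation vector about the tool's x, y, z in degrees, then the opening, from -1 (shut) to 1 (fully open). In form: [[dx, dy, dz, wx, wy, wz, gripper], ...]. A call has 1 to 10 rows; each row shifts and turns the commanded pose from where the row before left it, along the tool's axes as they then stand; what a row does not reach is not made up. A row lasts 1/8 s, in which the tool goes at most 62.5 mm and 10.7 degrees, less where a joint would pass 70% of its speed; a pose out of reach is approached as far as the arm can. A call with a gripper value outside its range is refused whole. The fingers move at their own pace and stop on an object; "force" is the grip in N (left out, the last holds). Time passes only in rows, so rows that do not move let the fingers close. It gives the time, the measured TCP pose, the force and the opening at its end, in the units of the state.
- manip.get_obs(): the state, without advancing time (a new reading comes with each control period).
- viewer.camera(name): name is "scene" or "top"; returns (picture, depth): 480x640x3 uint8, red, green, blue; 480x640 float32, m along the optical axis (not along the pixel's ray), 0 where there is no reading.
- viewer.calibration(name): a dict with "fx", "fy", "cx", "cy" (pixels), "R" (3x3) and "t" (3): a world point X has camera coordinates R X + t. Camera axes: x right, y down, z forward; pixel columns grow to the right and rows downward; lengths in m; the calibration is good to about 2 mm. A picture is of the moment at which its call begins. calibration takes no time and is no camera call.
- manip.hand_in(): hands the job in, once; it reports no verdict.
The state is a dict: "clock": time; "joint_pos": joint angles; "joint_velocities": joint speeds; "tau": joint torques, N m; "position": TCP position; "ee_rot": TCP orientation; "ft_force": force on the tool from outside, world axes, zero at the start; "torque": the same for the moment, N m; "grip_width": opening from 0.0 (shut) to 1.0 (fully open).
Only numpy, scipy, OpenCV 4.12 (cv2) and the standard library are available. Lean on these libraries where they do the work, as an engineer would, in place of code of your own. Each camera call takes 0.05 s, during which the arm holds its last target.

## Task

Press the plunger of the pastel-stick dispenser all the way down once and let it come back up, so that a single stick is put out onto the ledge in front. Then gently push that stick with the fingertips, without pinching or lifting it, sideways off the ledge until its whole length lies on the black try-out sheet beside the dispenser. Leave the other sticks in the dispenser, and do not disturb the eraser, the sharpener or the jar.

Things in the scene. Friction and masses are not known exactly. Their poses are not given: they have to be found in the camera images.
- dispenser: Stick dispenser fixed to the table. Origin: on the table below the middle of its magazine; -x points out of the outlet, y runs along the sticks. Steel base plate 3 mm thick, x -60 to +78 mm, y +-50 mm; aluminium magazine with clear front window, x +-11, y +-38 mm, open top 50 mm high; white housing behind it, x +12 to +76 mm, 34 mm high, with a black plunger cap on top.
- ledge (a point): Where the stick comes to lie: 34 mm in front of the magazine's middle (dispenser x = -34 mm), on top of the base plate, 3 mm above the table. The bare plate in front of the magazine (dispenser x -60 to -11 mm, y +-50 mm) is the landing ledge; it is flat, with no lip, open in front and at both ends.
- plunger_top (a point): Centre of the flat top of the plunger cap: a black disc 36 mm across, facing up, 46 mm behind the magazine centre (dispenser x = +46 mm), 71 mm above the table when up and 47 mm when fully down.
- plunger (a joint): How far the plunger is pressed: 0 m up, 0.024 m fully down (hard stop). Needs about 3 N to start and 8 N at the bottom; a spring brings it up when let go. A full press drives a slide 36 mm, which pushes the lowest stick out through the slot to lie along the ledge, about 16 mm clear of the window; as the plunger rises the next stick drops into place.
- stick_1: The lowest stick in the magazine, the one that the press puts out: a reddish-brown square pastel stick, 14 x 14 mm and 64 mm long, about 17 g, brittle (pushing it along takes well under 1 N). Origin: centre of its underside; long axis = its y axis. It starts lying on the 3 mm base plate inside the magazine.
- stick_1_mid (a point): Centre of stick_1 (7 mm above what it lies on).
- end_a (a point): Centre of the +y end face of stick_1, 32 mm from its middle.
- end_b (a point): Centre of the -y end face of stick_1, 32 mm from its middle.
- stick_2_mid (a point): Centre of the second stick in the magazine, same size; it must stay in the magazine.
- stick_3_mid (a point): Centre of the third stick, the top one, same size; it must stay in the magazine.
- sheet: Black try-out paper taped flat on the table by its corners: 180 mm along its x, 130 mm along its y, under 1 mm thick, so things slide onto it freely. Origin: its centre, on the table. It lies beyond one end of the ledge, on the dispenser's +y or -y side (it varies), its middle 160 to 190 mm from the dispenser's middle along y, turned up to 0.15 rad from it.
- pastel_box: Open cardboard box of round pastels, 150 mm along x, 100 mm along y, 22 mm high, fixed; origin: centre of its underside. It lies on the side of the dispenser where the sheet is not.
- eraser: White block eraser in a card sleeve, 22 x 44 x 12 mm, loose, a bystander; origin: centre of its underside.
- stump_jar: Glass jar 62 mm across and 70 mm high with paper blending stumps standing up to 132 mm, loose, a bystander; origin: centre of its underside.
- sharpener: Small metal sharpener, 15 x 28 x 11 mm, loose, a bystander; origin: centre of its underside.
There are look-alikes about, which are no part of the job. What is meant by the dispenser is not turquoise, and is the smaller of those in its own colour.

How it is judged:
By the outcome, as a careful person would: the job done as asked, in the order asked, and still so for the second after the job is handed in, with the robot touching nothing.
It also fails if it takes over 45 s, if anything falls off the work surface, if the arm or the gripper's body presses on something with over 40 N, if the wrist force passes 120 N, or if a joint passes its speed limit or range.

## Working session

There is one attempt and no reset: what is moved stays moved. The work goes in short steps, Python scripts to look and compute and a tool call to move; the robot and the scene stay as the last step left them, time stands still between calls to the robot, and variables do not carry over. Pictures are saved under pics/ and viewed, and the job is handed in when it is done.

Besides the shell and the picture viewer there is one more tool, called after "Emit:" as a command line: name --pt "numbers of a row" for each row, then --argument value for the rest. move_arm: Moves the arm, as the interface text tells. Its arguments: {"type":"object","properties":{"deltas":{"type":"array"},"force":{"type":"number"}},"required":["deltas"]}

```bash
mkdir -p pics
python3 - <<'E'
from workcell import manip, viewer
import cv2,numpy as np
for n in ("scene","top"):
    p,d=viewer.camera(n); cv2.imwrite(f"pics/{n}0.png",p[:,:,::-1]); np.savez(f"{n}0.npz",p=p,d=d)
    print({k:np.round(v,4).tolist() for k,v in viewer.calibration(n).items()})
o=manip.get_obs();print(o)
E
```

```text
{'fx': 479.185, 'fy': 479.185, 'cx': 316.2191, 'cy': 234.7421, 'R': [[0.4895, 0.872, 0.0087], [0.4941, -0.2691, -0.8267], [-0.7185, 0.4089, -0.5626]], 't': [-0.3684, -0.2158, 1.3325]}
{'fx': 433.34, 'fy': 433.34, 'cx': 317.4663, 'cy': 242.972, 'R': [[0.0946, -0.9955, 0.0058], [-0.9708, -0.0935, -0.2207], [0.2203, 0.0152, -0.9753]], 't': [0.0144, 0.6299, 0.689]}
{'clock': 0.1, 'joint_pos': array([ 1.27038644,  0.33283497, -0.0647487 ,  1.46083371,  0.02163996,
        1.349892  , -0.08846835]), 'joint_velocities': array([-0.00047573, -0.00159109,  0.00134358, -0.0009265 , -0.00014073,
        0.00060606,  0.00070649]), 'tau': array([ 2.71281802e-03, -6.26745343e+01,  5.02446725e-02, -3.92429638e+01,
        1.64779974e-02,  7.02915437e-03,  1.69998066e-05]), 'position': array([ 0.17131797, -0.60068562,  0.2005905 ]), 'ee_rot': array([ 9.90360727e-01,  1.38510744e-01, -1.26771603e-04, -6.22610199e-04]), 'ft_force': array([-0.161311  ,  0.05083498, -0.43480589]), 'torque': array([-0.01472814, -0.03203358, -0.00904196]), 'grip_width': 0.9997583774045146}
```

View pics/scene0.png

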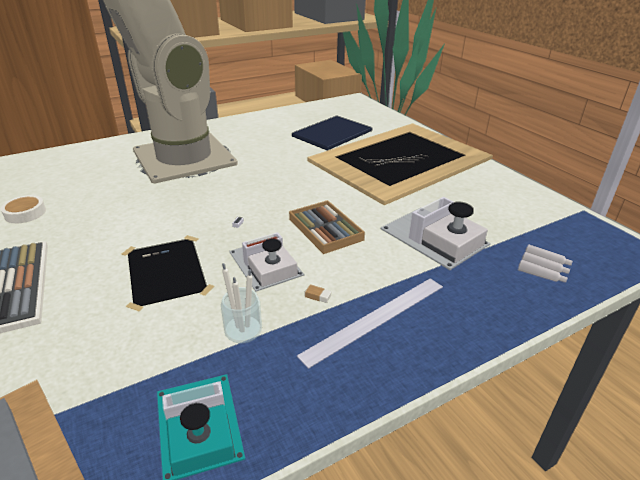

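View pics/top0.png

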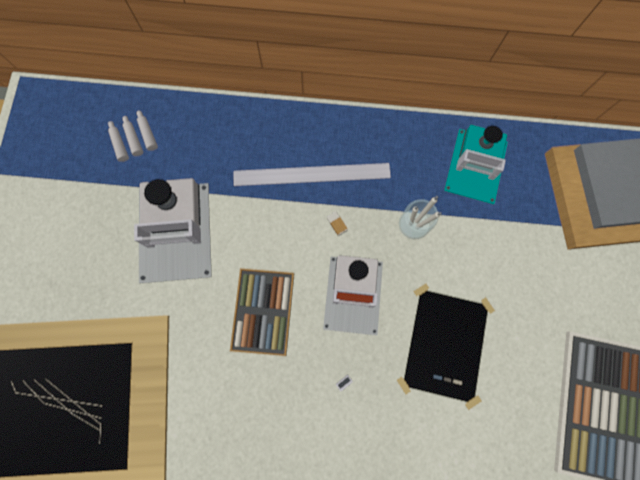

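The candidates in the top view are a small white dispenser at (355,290), a large white one at (175,230) and a turquoise one at (478,160). The target is the smaller white one, at (355,290). The sheet is beside it at (447,345). I'll confirm with an enlarged crop and measure.

```bash
cat > h.py <<'E'
import numpy as np,cv2
from workcell import manip,viewer
def ray(n,u,v,z):
    c=viewer.calibration(n);R=np.array(c['R']);t=np.array(c['t']);C=-R.T@t
    d=R.T@np.array([(u-c['cx'])/c['fx'],(v-c['cy'])/c['fy'],1]);return C+d*(z-C[2])/d[2]
def proj(n,X):
    c=viewer.calibration(n);q=np.array(c['R'])@np.array(X)+np.array(c['t']);return c['fx']*q[0]/q[2]+c['cx'],c['fy']*q[1]/q[2]+c['cy']
E
python3 - <<'E'
from h import *
p=np.load('top0.npz')['p'];s=np.load('scene0.npz')['p']
cv2.imwrite('pics/c1.png',cv2.resize(p[240:410,310:510],None,fx=4,fy=3.5*4/3.5,interpolation=cv2.INTER_CUBIC)[:600,:800,::-1])
cv2.imwrite('pics/c2.png',cv2.resize(s[190:340,110:310],None,fx=4,fy=4,interpolation=cv2.INTER_CUBIC)[:,:,::-1])
E
```

```text
(no output)
```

View pics/c1.png

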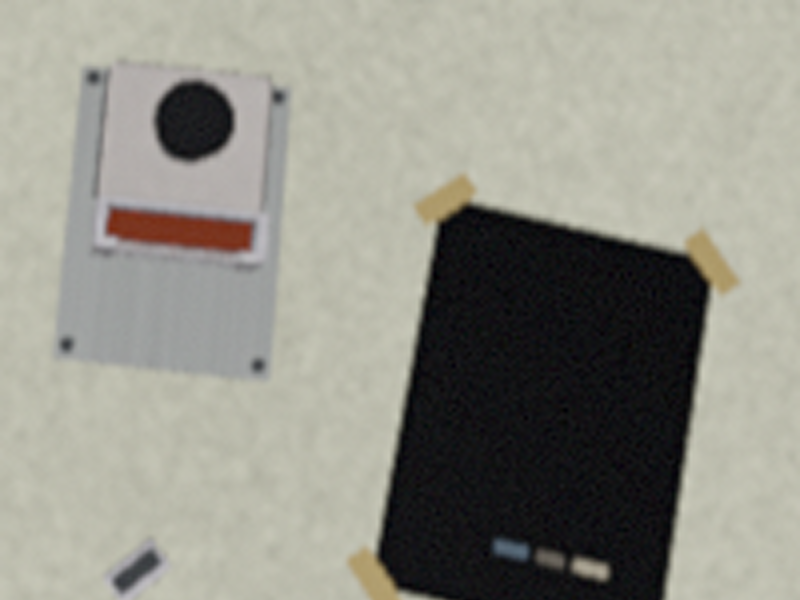

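View pics/c2.png

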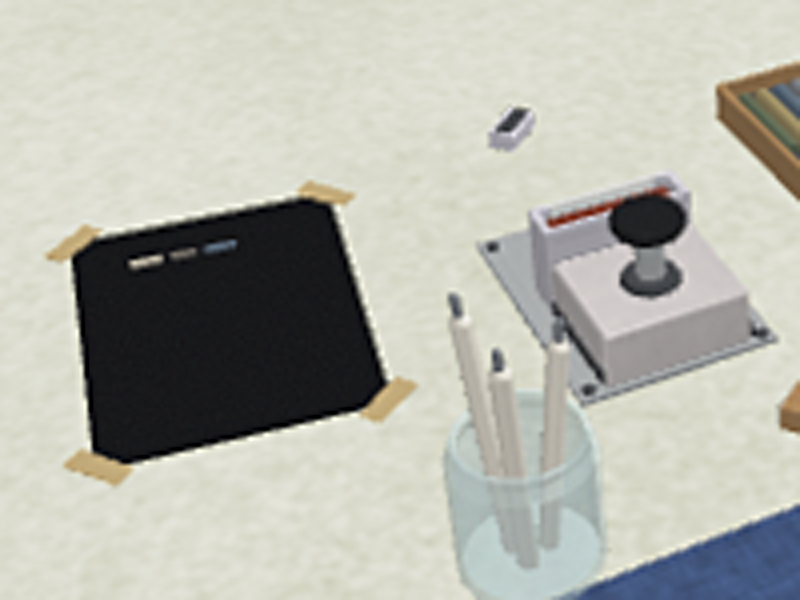

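The crops show the small white dispenser: grey plate, black cap at top crop (194,120), reddish stick. Plate corners in the crop are (85,68), (288,88), (268,378) and (57,355). The sheet spans about (440,205) to (665,600). Now to measure.

Run:
```python
from h import *
f=lambda x,y,z:ray('top',(x+.5)/4-.5+310,(y+.5)/4-.5+240,z)
c=np.array([f(*a,.003) for a in((85,68),(288,88),(268,378),(57,355))])
print("plate",c.round(4))
print('len',[np.linalg.norm(c[i]-c[(i+1)%4]).round(4) for i in range(4)])
ax=(c[0]+c[1]-c[2]-c[3])[:2];ax/=np.linalg.norm(ax);ay=np.array([-ax[1],ax[0]])
cc=c.mean(0)[:2];o=cc-ax*.009
print('origin',o,'yaw',np.arctan2(ax[1],ax[0]))
p=np.load('top0.npz')['p'].astype(int);d=np.load('top0.npz')['d']
m=(p.sum(2)<110).astype(np.uint8)
n,l,s,ct=cv2.connectedComponentsWithStats(m)
for i in range(1,n):
    if s[i,4]>80: print(s[i],ct[i].round(1), ray('top',*ct[i],.071).round(4), ray('top',*ct[i],0).round(4))
u,v=358,270
print('depth at cap',d[v,u])
i=l[345,447];cn=max(cv2.findContours((l==i).astype(np.uint8),0,2)[0],key=cv2.contourArea)
r=cv2.minAreaRect(cn);print(r)
b=cv2.boxPoints(r);w=np.array([ray('top',*q,0)[:2] for q in b]);print('sheet',w.round(4),w.mean(0))
print('sheet in disp',((w-o)@np.array([ax,ay]).T).round(4))
# scene cap
ps=np.load('scene0.npz')['p'].astype(int)
print('capray scene',ray('scene',110+648/4,190+220/4,.071))
pred=np.append(o+ax*.046,.071);print('cap pred',pred,proj('top',pred),proj('scene',pred))
for nm,q in (('sharp',f(137,567,.011)),('eraser',ray('top',339,226,.012)),('jar',ray('top',418,220,.07))):print(nm,q, (q[:2]-o)@np.array([ax,ay]).T)
```

```text
plate [[ 0.6168  0.0476  0.003 ]
 [ 0.6164 -0.049   0.003 ]
 [ 0.4813 -0.0483  0.003 ]
 [ 0.4824  0.0486  0.003 ]]
len [np.float64(0.0966), np.float64(0.1351), np.float64(0.0969), np.float64(0.1344)]
origin [ 5.40233354e-01 -2.15559381e-04] yaw -0.006588859854377031
[484 126  18  17 233] [492.6 133.9] [ 0.8639 -0.2303  0.071 ] [ 0.9028 -0.2585  0.    ]
[145 180  27  25 507] [157.9 191.8] [0.6917 0.3684 0.071 ] [0.714  0.3977 0.    ]
[350 261  18  18 254] [358.1 269.8] [ 5.85e-01 -1.00e-04  7.10e-02] [ 0.5971 -0.0061  0.    ]
[ 405  292   82  109 6558] [446.  345.1] [ 0.4724 -0.1551  0.071 ] [ 0.4737 -0.176   0.    ]
[    0   344   131   132 14807] [ 63.9 409.7] [0.3133 0.4535 0.071 ] [0.2994 0.491  0.    ]
[ 75 413  24  15  83] [ 88.  419.3] [0.3026 0.412  0.071 ] [0.2876 0.4455 0.    ]
depth at cap 0.748729
((446.55242919921875, 345.9171142578125), (71.12406921386719, 99.63925170898438), 10.491477012634277)
sheet [[ 0.391  -0.1008]
 [ 0.5692 -0.1257]
 [ 0.5575 -0.2567]
 [ 0.3808 -0.2257]] [ 0.47462641 -0.17725367]
sheet in disp [[-0.1485 -0.1016]
 [ 0.0298 -0.1253]
 [ 0.0189 -0.2564]
 [-0.1579 -0.2266]]
capray scene [ 0.59189874 -0.00212041  0.071     ]
cap pred [ 5.86232355e-01 -5.18644742e-04  7.10000000e-02] (np.float64(358.45552849817636), np.float64(269.0670716266458)) (np.float64(271.4825901982491), np.float64(243.16700104120778))
sharp [0.39406455 0.00518487 0.011     ] [-0.14620121  0.00443723]
eraser [0.67578168 0.03753249 0.012     ] [0.13529667 0.03864034]
jar [ 0.68448622 -0.09947182  0.07      ] [ 0.14490372 -0.09830365]
```

The dispenser origin is about (0.540, 0.000) with yaw about 0. The sheet is on the -y side, centred at (0.475, -0.177). Next I'll shut the fingers, square the tool and travel at height.

Emit:
move_arm --pt "0 0 0 0 0 5.4 -1" --pt "0 0 0 0 0 5.4 -1" --pt "0 0 0 0 0 5.4 -1" --pt "0.02 -0.03 0 0 0 0 -1" --pt "0.02 -0.03 0 0 0 0 -1" --pt "0.02 -0.03 0 0 0 0 -1" --pt "0.02 -0.03 0 0 0 0 -1" --pt "0.02 -0.03 0 0 0 0 -1" --pt "0.02 -0.03 0 0 0 0 -1" --pt "0.02 -0.03 0 0 0 0 -1" --force 20

```text
clock: 1.35
position: [0.3128, -0.3905, 0.201]
ee_rot: [1.0, -0.002, -0.0, -0.0]
ft_force: [1.0, -0.4, 0.7]
grip_width: 0.001
```

Emit:
move_arm --pt "0.02 -0.03 0 0 0 0 -1" --pt "0.02 -0.03 0 0 0 0 -1" --pt "0.02 -0.03 0 0 0 0 -1" --pt "0.02 -0.03 0 0 0 0 -1" --pt "0.02 -0.03 0 0 0 0 -1" --pt "0.02 -0.03 0 0 0 0 -1" --pt "0.02 -0.03 0 0 0 0 -1" --pt "0.02 -0.03 0 0 0 0 -1" --pt "0.02 -0.03 0 0 0 0 -1" --pt "0 0 0 0 0 0 -1"

```text
clock: 2.6
position: [0.4947, -0.1197, 0.201]
ee_rot: [1.0, -0.0, -0.0, -0.001]
ft_force: [1.2, 0.0, 0.5]
grip_width: -0.001
```

Emit:
move_arm --pt "0.023 -0.03 0 0 0 0 -1" --pt "0.023 -0.03 0 0 0 0 -1" --pt "0.023 -0.03 0 0 0 0 -1" --pt "0.022 -0.03 0 0 0 0 -1" --pt "0 0 0.03 0 0 0 -1" --pt "0 0 0.03 0 0 0 -1" --pt "0 0 0.03 0 0 0 -1" --pt "0 0 0.02 0 0 0 -1" --pt "0 0 0 0 0 0 -1"

```text
clock: 3.72
position: [0.5844, -0.0037, 0.09]
ee_rot: [1.0, -0.003, -0.001, 0.0]
ft_force: [-0.2, -0.1, 0.2]
grip_width: 0.001
```

Run:
```python
from h import *
for n,(a,b,c,e) in (("scene",(190,340,110,310)),("top",(190,340,260,460))):
    p,d=viewer.camera(n); cv2.imwrite(f"pics/{n}1.png",cv2.resize(p[a:b,c:e],None,fx=4,fy=4)[:,:,::-1])
```

```text
(no output)
```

View pics/scene1.png

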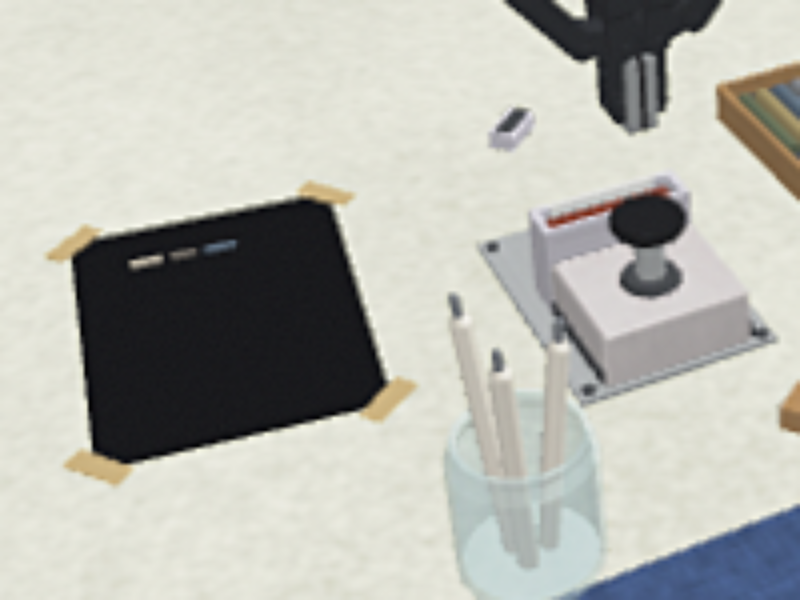

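View pics/top1.png

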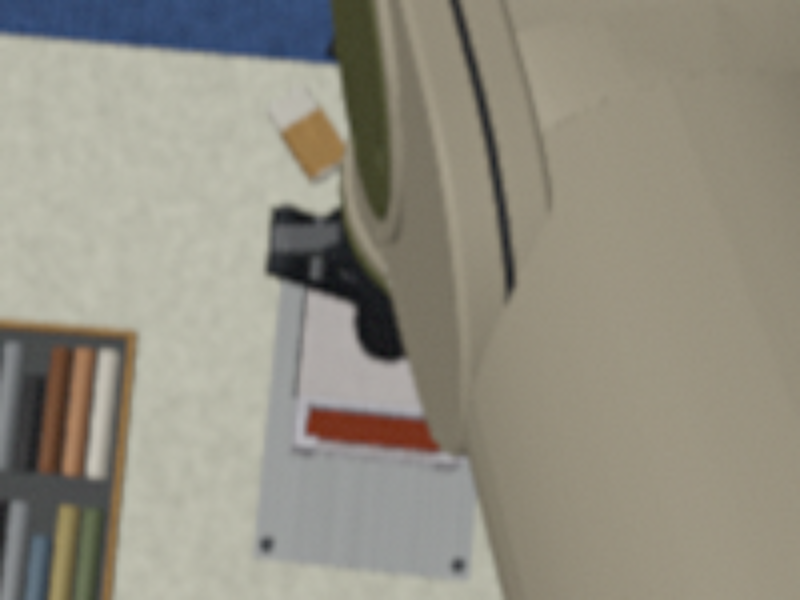

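Run:
```python
from h import *
o=manip.get_obs();print(o['clock'],o['position'],o['ee_rot'],o['ft_force'])
print(proj('scene',o['position']),proj('top',o['position']))
```

```text
3.825 [ 0.58587675 -0.00325919  0.09220892] [ 9.99996524e-01 -2.58907174e-03  4.97132358e-04  4.49879765e-05] [-0.11287274 -0.10175316  0.06174393]
(np.float64(269.4869525304343), np.float64(233.81783441135062)) (np.float64(361.30416166964187), np.float64(267.384171640911))
```

Run:
```python
from h import *
p,d=viewer.camera('scene'); np.savez('s2.npz',p=p,d=d)
cv2.imwrite("pics/scene2.png",cv2.resize(p[130:280,200:350],None,fx=4,fy=4)[:,:,::-1])
c=viewer.calibration('scene');R=np.array(c['R']);t=np.array(c['t'])
for u,v in((271,205),(271,212),(271,216),(268,218),(271,220),(271,221),(272,222),(272,223),(272,245),(272,240),(268,243)):
    z=d[v,u];q=np.array([(u-c['cx'])/c['fx']*z,(v-c['cy'])/c['fy']*z,z]);print(u,v,z,(R.T@(q-t)).round(4))
o=manip.get_obs();print(o['clock'],o['position'],o['ft_force'])
```

```text
271 205 0.8144397 [ 0.5966 -0.0021  0.1574]
271 212 0.822597 [ 0.596  -0.0025  0.1433]
271 216 0.82758313 [ 0.5955 -0.0027  0.1349]
268 218 0.82526964 [ 0.5965 -0.0089  0.1333]
271 220 0.83107096 [ 0.5962 -0.0034  0.1273]
271 221 0.82979614 [ 0.5981 -0.0043  0.1266]
272 222 1.0596931 [0.4212 0.0739 0.0007]
272 223 1.0575894 [0.4239 0.0726 0.    ]
272 245 0.86545044 [ 0.5926 -0.0024  0.0715]
272 240 0.87959653 [0.5774 0.0046 0.0709]
268 243 0.870103 [ 0.5837 -0.0063  0.0718]
3.875 [ 0.58614249 -0.00318989  0.09254459] [ 1.09167218  0.31794871 -0.03604205]
```

View pics/scene2.png

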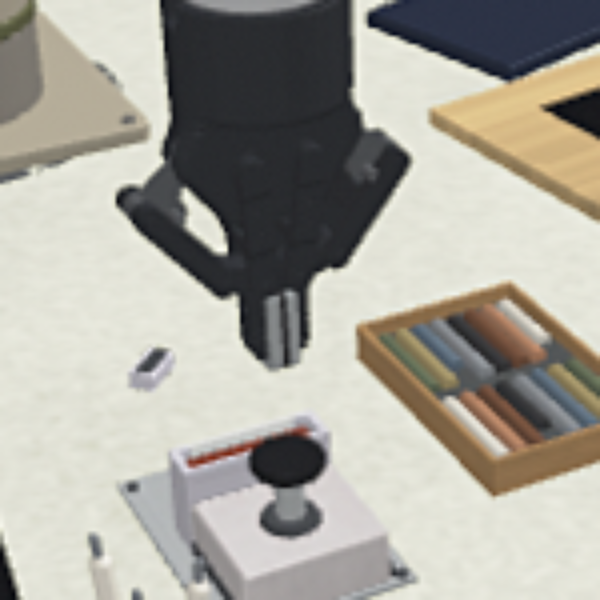

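The picture shows the finger tips at scene (272,221). Depth puts them at z≈0.126, against a reported TCP of 0.0925, a disagreement of about 33 mm. x and y agree. I'll go down in small steps and use contact force to settle the height.

Emit:
move_arm --pt "0 -0.003 0.005 0 0 0 -1" --pt "0 0 0.005 0 0 0 -1" --pt "0 0 0.005 0 0 0 -1" --pt "0 0 0.003 0 0 0 -1" --pt "0 0 0.003 0 0 0 -1" --pt "0 0 0 0 0 0 -1"

```text
clock: 4.62
position: [0.5853, -0.0002, 0.0701]
ee_rot: [1.0, -0.002, -0.0, 0.0]
ft_force: [-0.0, -0.8, 0.0]
grip_width: 0.0
```

Run:
```python
from h import *
p,d=viewer.camera('scene')
cv2.imwrite("pics/scene3.png",cv2.resize(p[160:280,210:330],None,fx=4,fy=4)[:,:,::-1])
c=viewer.calibration('scene');R=np.array(c['R']);t=np.array(c['t'])
for v in range(212,250,3):
    u=271;z=d[v,u];q=np.array([(u-c['cx'])/c['fx']*z,(v-c['cy'])/c['fy']*z,z]);print(u,v,(R.T@(q-t)).round(4))
o=manip.get_obs();print(o['clock'],o['position'],o['ft_force'])
```

```text
271 212 [ 0.5979 -0.0033  0.1445]
271 215 [ 0.5951 -0.0024  0.1366]
271 218 [ 0.5955 -0.0028  0.1309]
271 221 [ 0.5964 -0.0035  0.1255]
271 224 [ 0.5952 -0.0033  0.1185]
271 227 [ 0.5984 -0.005   0.1146]
271 230 [ 0.5946 -0.0037  0.1057]
271 233 [ 0.4575  0.0546 -0.0008]
271 236 [0.5299 0.0233 0.0451]
271 239 [0.5737 0.0043 0.071 ]
271 242 [ 5.832e-01 -1.000e-04  7.160e-02]
271 245 [ 0.5886 -0.0027  0.0691]
271 248 [ 0.6002 -0.0079  0.0715]
4.675 [ 5.85391659e-01 -9.57399663e-05  7.02697002e-02] [-0.26719832 -0.10264463  0.09787028]
```

View pics/scene3.png

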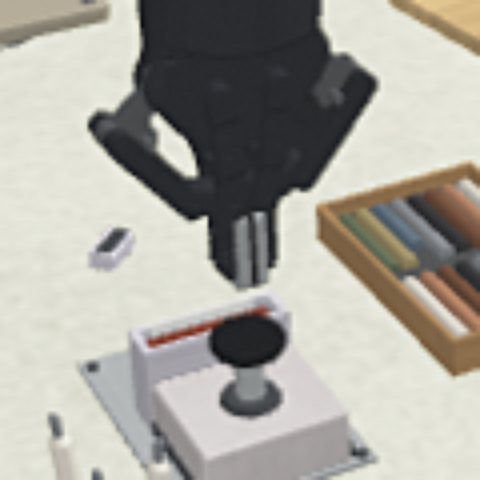

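The reported 0.070 gives no contact, and depth shows the tips at about 0.104. The real tips therefore sit about 34 mm above the reported TCP. I'll work with that offset and confirm it by touch.

Emit:
move_arm --pt "0 0 0.01 0 0 0 -1" --pt "0 0 0.01 0 0 0 -1" --pt "0 0 0.008 0 0 0 -1" --pt "0 0 0.003 0 0 0 -1" --pt "0 0 0 0 0 0 -1"

```text
clock: 5.3
position: [0.5852, -0.0001, 0.0392]
ee_rot: [1.0, -0.002, -0.0, 0.0]
ft_force: [-2.9, -0.8, 3.0]
grip_width: -0.0
```

Emit:
move_arm --pt "0 0 0.002 0 0 0 -1" --pt "0 0 0.002 0 0 0 -1" --pt "0 0 0 0 0 0 -1"

```text
clock: 5.68
position: [0.5855, -0.0001, 0.0353]
ee_rot: [1.0, -0.002, 0.0, 0.0]
ft_force: [-1.5, -0.7, 4.9]
grip_width: -0.002
```

Contact came at about reported 0.038, so the offset is about 33 mm. Full down should be near reported 0.014.

Emit:
move_arm --pt "0 0 0.004 0 0 0 -1" --pt "0 0 0.004 0 0 0 -1" --pt "0 0 0.004 0 0 0 -1" --pt "0 0 0.004 0 0 0 -1" --pt "0 0 0.003 0 0 0 -1" --pt "0 0 0 0 0 0 -1"

```text
clock: 6.42
position: [0.5857, -0.0001, 0.0171]
ee_rot: [1.0, -0.002, 0.0, 0.0]
ft_force: [-5.8, -0.8, 10.7]
grip_width: -0.003
```

Emit:
move_arm --pt "0 0 0.001 0 0 0 -1" --pt "0 0 0.001 0 0 0 -1" --pt "0 0 0 0 0 0 -1"

```text
clock: 6.8
position: [0.5859, -0.0001, 0.017]
ee_rot: [1.0, -0.003, 0.001, 0.001]
ft_force: [-14.6, -1.4, 30.6]
grip_width: 0.002
```

The hard stop is at reported 0.017 (30 N, no further travel), so the offset is about 30 mm. Now I'll let it rise.

Emit:
move_arm --pt "0 0 -0.005 0 0 0 -1" --pt "0 0 -0.005 0 0 0 -1" --pt "0 0 -0.005 0 0 0 -1" --pt "0 0 -0.005 0 0 0 -1" --pt "0 0 -0.01 0 0 0 -1" --pt "0 0 -0.02 0 0 0 -1" --pt "-0.03 -0.03 -0.03 0 0 0 -1" --pt "-0.03 -0.03 -0.03 0 0 0 -1" --pt "-0.02 -0.02 0 0 0 0 -1" --pt "0 0 0 0 0 0 -1"

```text
clock: 8.05
position: [0.5051, 0.082, 0.1258]
ee_rot: [1.0, -0.001, 0.001, 0.0]
ft_force: [0.6, -0.7, -0.4]
grip_width: 0.002
```

Run:
```python
from h import *
for n,(a,b,c,e) in (("scene",(170,320,110,310)),("top",(240,390,300,500))):
    p,d=viewer.camera(n); np.savez(n+'4.npz',p=p,d=d);cv2.imwrite(f"pics/{n}4.png",cv2.resize(p[a:b,c:e],None,fx=4,fy=4)[:,:,::-1])
```

```text
(no output)
```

View pics/scene4.png

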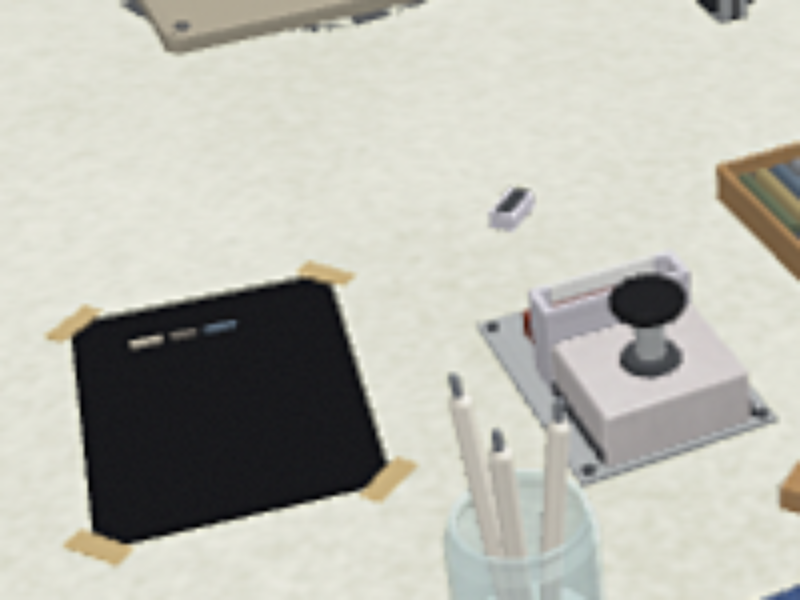

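View pics/top4.png

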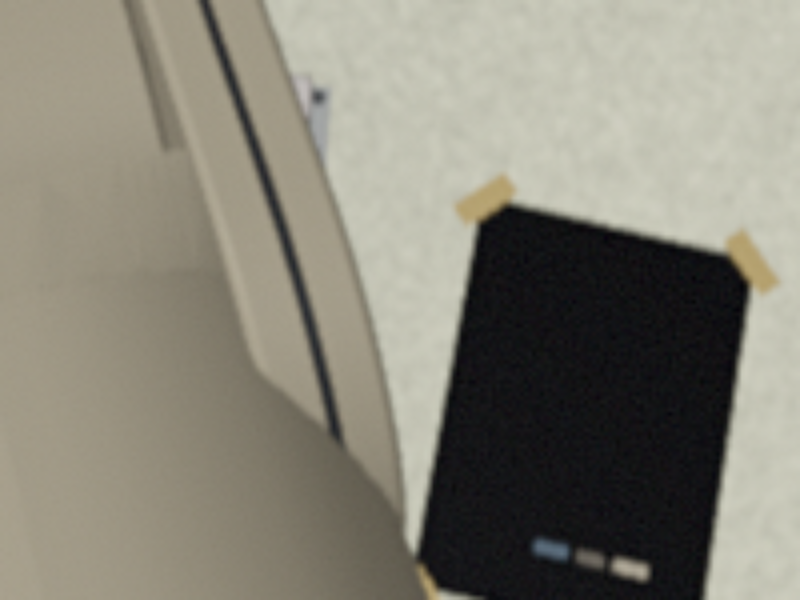

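The red stick end shows at scene crop (528,322), the plunger is up again, and the remaining sticks are lower in the magazine. The arm hides the ledge in the top view, so I'll swing aside to see it.

Emit:
move_arm --pt "0 -0.03 -0.02 0 0 0 -1" --pt "0 -0.04 -0.02 0 0 0 -1" --pt "0 -0.04 0 0 0 0 -1" --pt "0 -0.04 0 0 0 0 -1" --pt "0 -0.04 0 0 0 0 -1" --pt "0 -0.03 0 0 0 0 -1" --pt "0 0 0 0 0 0 -1"

```text
clock: 9.02
position: [0.5067, 0.3021, 0.1638]
ee_rot: [1.0, -0.001, -0.001, -0.001]
ft_force: [0.1, -0.9, -0.9]
grip_width: -0.003
```

Run:
```python
from h import *
a,b,c,e=240,390,250,450
p,d=viewer.camera('top'); np.savez('top5.npz',p=p,d=d);cv2.imwrite("pics/top5.png",cv2.resize(p[a:b,c:e],None,fx=4,fy=4)[:,:,::-1])
h=cv2.cvtColor(p,cv2.COLOR_RGB2HSV)
m=((h[:,:,1]>130)&((h[:,:,0]<12)|(h[:,:,0]>170))).astype(np.uint8);m[:, :320]=0;m[:,400:]=0;m[:240]=0;m[345:]=0
n,l,s,ct=cv2.connectedComponentsWithStats(m)
for i in range(1,n):
    if s[i,4]>10:
        cn=max(cv2.findContours((l==i).astype(np.uint8),0,2)[0],key=cv2.contourArea);r=cv2.minAreaRect(cn)
        print(s[i],ct[i]);
        for q in cv2.boxPoints(r):print(ray('top',*q,.017).round(4))
```

```text
[337 294  34   8 176] [353.68181818 297.57954545]
[0.5376 0.0305 0.017 ]
[0.5473 0.0303 0.017 ]
[ 0.5467 -0.0308  0.017 ]
[ 0.5371 -0.0304  0.017 ]
[335 313  34  10 203] [351.42857143 317.68472906]
[0.5007 0.0313 0.017 ]
[0.5115 0.0311 0.017 ]
[ 0.5108 -0.0296  0.017 ]
[ 0.5    -0.0292  0.017 ]
```

View pics/top5.png

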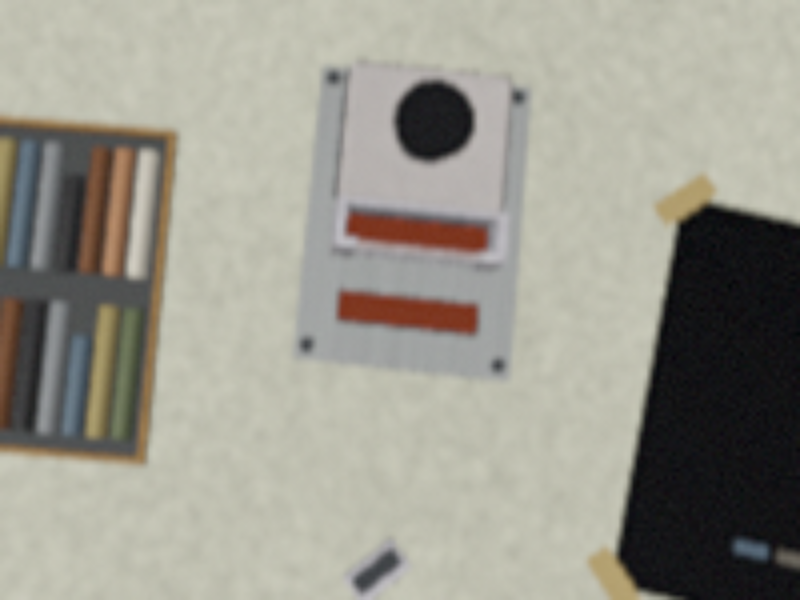

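The stick lies at centre (0.506, 0.001), square to the plate, with its +y end at about y=0.032. The box edge is well clear. I'll go behind the +y end, stop short of the plate and check the tip height.

Emit:
move_arm --pt "0 0.04 0 0 0 0 -1" --pt "0 0.04 0 0 0 0 -1" --pt "0 0.04 0 0 0 0 -1" --pt "0 0.04 0 0 0 0 -1" --pt "0 0.04 0.03 0 0 0 -1" --pt "0 0.035 0.03 0 0 0 -1" --pt "0 0 0.03 0 0 0 -1" --pt "0 0 0.03 0 0 0 -1" --pt "0 0 0.03 0 0 0 -1" --pt "0 0 0 0 0 0 -1"

```text
clock: 10.32
position: [0.5042, 0.0632, 0.0126]
ee_rot: [1.0, -0.004, -0.002, 0.0]
ft_force: [0.2, -0.0, -0.2]
grip_width: -0.0
```

Run:
```python
from h import *
p,d=viewer.camera('scene'); np.savez('s6.npz',p=p,d=d)
cv2.imwrite("pics/scene6.png",cv2.resize(p[150:290,200:340],None,fx=4,fy=4)[:,:,::-1])
c=viewer.calibration('scene');R=np.array(c['R']);t=np.array(c['t'])
o=manip.get_obs();print(o['clock'],o['position'],o['ft_force'])
X=o['position']+[0.011,0,.03];u0,v0=map(lambda a:int(round(a)),proj('scene',X));print(u0,v0)
for u in (u0-5,u0,u0+5):
  for v in range(v0-6,v0+6,2):
    z=d[v,u];q=np.array([(u-c['cx'])/c['fx']*z,(v-c['cy'])/c['fy']*z,z]);print(u,v,(R.T@(q-t)).round(4))
```

```text
10.375 [0.50534274 0.06385261 0.01416923] [0.4023332  0.71415028 0.7326635 ]
287 228
282 222 [0.5113 0.0566 0.0569]
282 224 [0.5098 0.0572 0.0511]
282 226 [0.5086 0.0575 0.0455]
282 228 [0.4531 0.083  0.0005]
282 230 [0.4611 0.0791 0.0012]
282 232 [0.4675 0.076  0.0007]
287 222 [0.5157 0.0656 0.0566]
287 224 [0.5154 0.0656 0.0517]
287 226 [0.5169 0.0647 0.0481]
287 228 [0.4584 0.0924 0.0006]
287 230 [0.4658 0.0888 0.0009]
287 232 [4.719e-01 8.570e-02 2.000e-04]
292 222 [ 4.412e-01  1.133e-01 -1.000e-04]
292 224 [4.488e-01 1.095e-01 2.000e-04]
292 226 [ 0.453   0.1073 -0.002 ]
292 228 [ 4.627e-01  1.024e-01 -1.000e-04]
292 230 [ 0.4688  0.0993 -0.0007]
292 232 [ 0.4759  0.0957 -0.0006]
```

View pics/scene6.png

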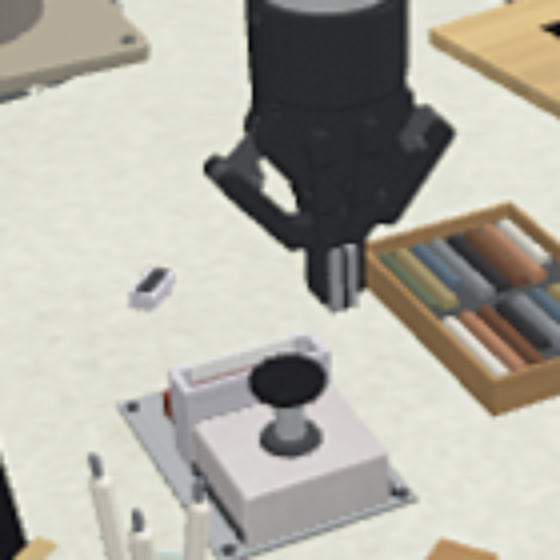

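Depth puts the tips at z≈0.045 for a reported 0.014, so the 31 mm offset holds here too. I'll descend to a true tip height of about 8 mm.

Emit:
move_arm --pt "0.001 0 0.012 0 0 0 -1" --pt "0 0 0.01 0 0 0 -1" --pt "0 0 0.008 0 0 0 -1" --pt "0 0 0.006 0 0 0 -1" --pt "0 0 0 0 0 0 -1" --pt "0 0 0 0 0 0 -1"

```text
clock: 11.12
position: [0.5069, 0.0654, -0.0215]
ee_rot: [1.0, -0.002, 0.0, 0.0]
ft_force: [0.9, 0.5, 0.4]
grip_width: 0.001
```

Run:
```python
from h import *
p,d=viewer.camera('scene')
cv2.imwrite("pics/scene7.png",cv2.resize(p[150:290,200:340],None,fx=4,fy=4)[:,:,::-1])
o=manip.get_obs();print(o['clock'],o['position'],o['ft_force'])
```

```text
11.175 [ 0.50700465  0.06534988 -0.02141378] [ 0.40921394 -0.31743863  0.20573393]
```

View pics/scene7.png

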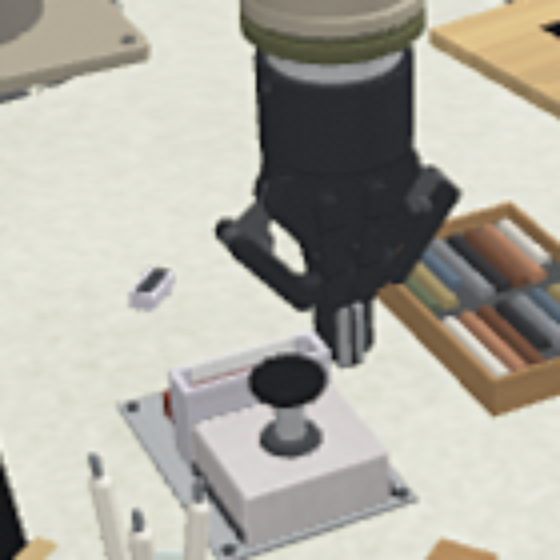

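Emit:
move_arm --pt "0 0.005 0 0 0 0 -1" --pt "0 0.005 0 0 0 0 -1" --pt "0 0.004 0 0 0 0 -1" --pt "0 0.004 0 0 0 0 -1" --pt "0 0.004 0 0 0 0 -1" --pt "0 0.004 0 0 0 0 -1" --pt "0 0.004 0 0 0 0 -1" --pt "0 0.004 0 0 0 0 -1" --pt "0 0.004 0 0 0 0 -1" --pt "0 0.004 0 0 0 0 -1"

```text
clock: 12.42
position: [0.5065, 0.023, -0.0217]
ee_rot: [1.0, -0.002, -0.0, 0.0]
ft_force: [0.0, 0.4, 0.1]
grip_width: 0.001
```

Emit:
move_arm --pt "0 0.004 0 0 0 0 -1" --pt "0 0.004 0 0 0 0 -1" --pt "0 0.004 0 0 0 0 -1" --pt "0 0.004 0 0 0 0 -1" --pt "0 0.004 0 0 0 0 -1" --pt "0 0 0 0 0 0 -1"

```text
clock: 13.18
position: [0.5064, 0.0029, -0.0217]
ee_rot: [1.0, -0.003, -0.0, 0.0]
ft_force: [0.4, 0.4, 0.4]
grip_width: -0.003
```

Run:
```python
from h import *
p,d=viewer.camera('scene')
cv2.imwrite("pics/scene8.png",cv2.resize(p[150:300,130:330],None,fx=4,fy=4)[:,:,::-1])
o=manip.get_obs();print(o['clock'],o['position'],o['ft_force'])
```

```text
13.225 [ 0.50642792  0.00309667 -0.02170593] [-0.03548527  0.07308229  0.32831405]
```

View pics/scene8.png

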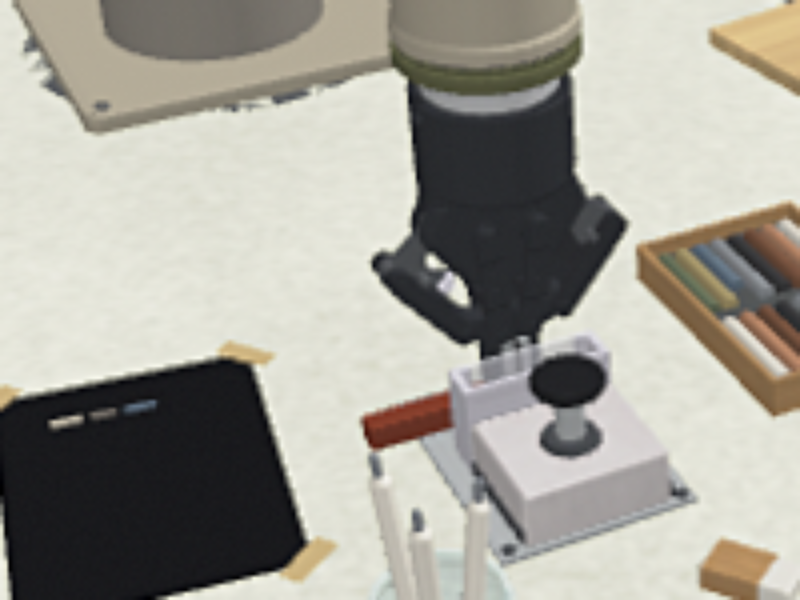

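The stick moves straight and overhangs the plate edge at crop (370,425). Continuing.

Emit:
move_arm --pt "0 0.005 0 0 0 0 -1" --pt "0 0.005 0 0 0 0 -1" --pt "0 0.005 0 0 0 0 -1" --pt "0 0.005 0 0 0 0 -1" --pt "0 0.005 0 0 0 0 -1" --pt "0 0.005 0 0 0 0 -1" --pt "0 0.005 0 0 0 0 -1" --pt "0 0.005 0 0 0 0 -1" --pt "0 0.005 0 0 0 0 -1" --pt "0 0.005 0 0 0 0 -1"

```text
clock: 14.48
position: [0.5061, -0.0471, -0.0218]
ee_rot: [1.0, -0.002, -0.0, 0.0]
ft_force: [0.4, 0.2, 0.0]
grip_width: 0.001
```

Emit:
move_arm --pt "0 0.005 0 0 0 0 -1" --pt "0 0.005 0 0 0 0 -1" --pt "0 0.005 0 0 0 0 -1" --pt "0 0.005 0 0 0 0 -1" --pt "0 0.005 0 0 0 0 -1" --pt "0 0.005 0 0 0 0 -1" --pt "0 0 0 0 0 0 -1"

```text
clock: 15.35
position: [0.506, -0.0772, -0.0217]
ee_rot: [1.0, -0.003, 0.0, 0.0]
ft_force: [-0.6, -0.2, 1.0]
grip_width: 0.003
```

Run:
```python
from h import *
p,d=viewer.camera('scene')
cv2.imwrite("pics/scene9.png",cv2.resize(p[180:320,110:290],None,fx=4,fy=4)[:,:,::-1])
o=manip.get_obs();print(o['clock'],o['position'],o['ft_force'])
```

```text
15.4 [ 0.50600333 -0.07687532 -0.02169588] [ 0.07511032  1.36047908 -0.21750736]
```

View pics/scene9.png

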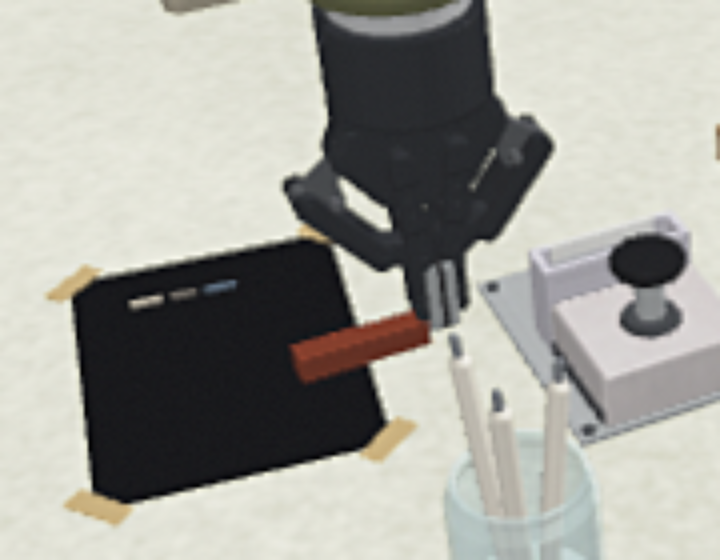

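The stick is on the table and straight, with its leading end on the sheet at crop (300,365) and its trailing end at (425,330). About 62 mm remain.

Emit:
move_arm --pt "0 0.005 0 0 0 0 -1" --pt "0 0.005 0 0 0 0 -1" --pt "0 0.005 0 0 0 0 -1" --pt "0 0.005 0 0 0 0 -1" --pt "0 0.005 0 0 0 0 -1" --pt "0 0.005 0 0 0 0 -1" --pt "0 0.005 0 0 0 0 -1" --pt "0 0.005 0 0 0 0 -1" --pt "0 0.005 0 0 0 0 -1" --pt "0 0.005 0 0 0 0 -1"

```text
clock: 16.65
position: [0.5058, -0.1271, -0.0217]
ee_rot: [1.0, -0.002, 0.0, 0.0]
ft_force: [-0.1, 0.3, -0.1]
grip_width: -0.0
```

Emit:
move_arm --pt "0 0.004 0 0 0 0 -1" --pt "0 0.004 0 0 0 0 -1" --pt "0 0.002 0 0 0 0 -1" --pt "0 0 0 0 0 0 -1"

```text
clock: 17.15
position: [0.5057, -0.1369, -0.0217]
ee_rot: [1.0, -0.003, 0.0, 0.0]
ft_force: [0.2, -0.3, 0.6]
grip_width: 0.001
```

Run:
```python
from h import *
p,d=viewer.camera('scene')
cv2.imwrite("pics/scene10.png",cv2.resize(p[180:320,110:290],None,fx=4,fy=4)[:,:,::-1])
o=manip.get_obs();print(o['clock'],o['position'],o['ft_force'])
```

```text
17.2 [ 0.50569394 -0.13670633 -0.02170434] [0.39816248 0.79942212 0.54819086]
```

View pics/scene10.png

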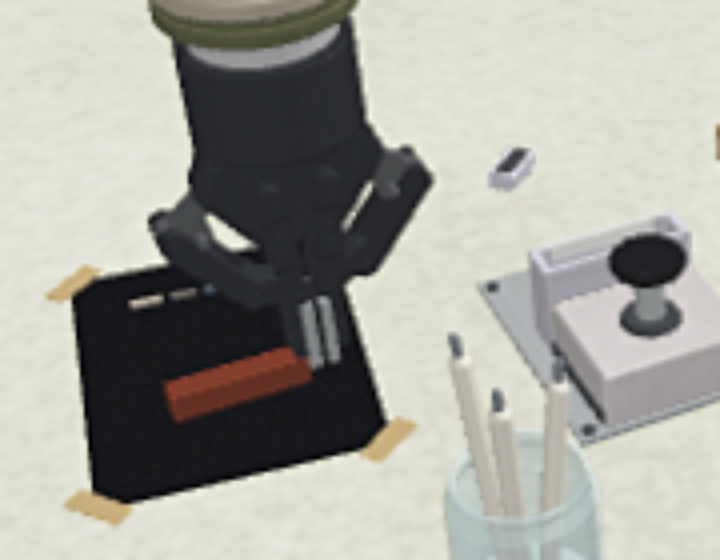

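The whole stick is on the sheet, from crop (165,400) to (310,365), with margin at both ends. I'll back off, rise and check.

Emit:
move_arm --pt "0 -0.005 0 0 0 0 -1" --pt "0 -0.01 0 0 0 0 -1" --pt "0 -0.01 -0.02 0 0 0 -1" --pt "0 0 -0.04 0 0 0 -1" --pt "0 0 -0.05 0 0 0 -1" --pt "0 -0.04 -0.05 0 0 0 -1" --pt "0 -0.045 -0.02 0 0 0 -1" --pt "0 -0.045 0 0 0 0 -1" --pt "0 -0.045 0 0 0 0 -1" --pt "0 -0.045 0 0 0 0 -1"

```text
clock: 18.45
position: [0.5065, 0.1097, 0.1587]
ee_rot: [1.0, -0.002, 0.001, 0.0]
ft_force: [0.7, 0.2, -0.2]
grip_width: -0.001
```

Emit:
move_arm --pt "0 -0.045 0 0 0 0 -1" --pt "0 -0.045 0 0 0 0 -1" --pt "0 -0.045 0 0 0 0 -1" --pt "0 -0.03 0 0 0 0 -1" --pt "0 0 0 0 0 0 -1" --pt "0 0 0 0 0 0 -1"

```text
clock: 19.2
position: [0.5077, 0.272, 0.1578]
ee_rot: [1.0, -0.002, 0.0, 0.0]
ft_force: [0.6, -0.4, 0.4]
grip_width: 0.001
```

Run:
```python
from h import *
p,d=viewer.camera('top');cv2.imwrite("pics/top11.png",p[:,:,::-1])
h=cv2.cvtColor(p,cv2.COLOR_RGB2HSV)
m=((h[:,:,1]>130)&((h[:,:,0]<12)|(h[:,:,0]>170))).astype(np.uint8);m[:, :320]=0;m[:,510:]=0;m[:240]=0;m[405:]=0
n,l,s,ct=cv2.connectedComponentsWithStats(m)
for i in range(1,n):
    if s[i,4]>10:
        cn=max(cv2.findContours((l==i).astype(np.uint8),0,2)[0],key=cv2.contourArea);print(s[i],ct[i])
        for q in cv2.boxPoints(cv2.minAreaRect(cn)):print(ray('top',*q,.014).round(4))
o=manip.get_obs();print(o['clock'],o['position'],o['ft_force'])
p,d=viewer.camera('scene');cv2.imwrite("pics/scene11.png",p[:,:,::-1])
```

```text
[337 294  34   8 176] [353.75       297.55681818]
[0.5382 0.0304 0.014 ]
[0.5477 0.0302 0.014 ]
[ 0.5468 -0.0311  0.014 ]
[ 0.5373 -0.0307  0.014 ]
[428 321  39  14 389] [447.55269923 327.31619537]
[ 0.4959 -0.138   0.014 ]
[ 0.5144 -0.139   0.014 ]
[ 0.5145 -0.2085  0.014 ]
[ 0.496  -0.2071  0.014 ]
19.25 [0.5078885  0.27140134 0.15764392] [-0.27904562  0.40223763  0.45242253]
```

View pics/top11.png

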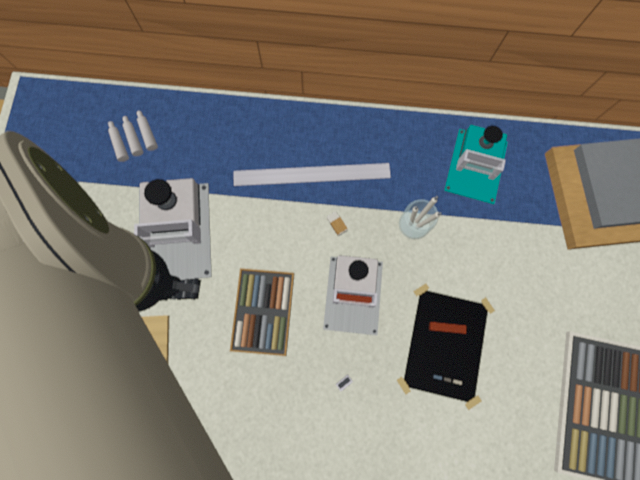

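View pics/scene11.png

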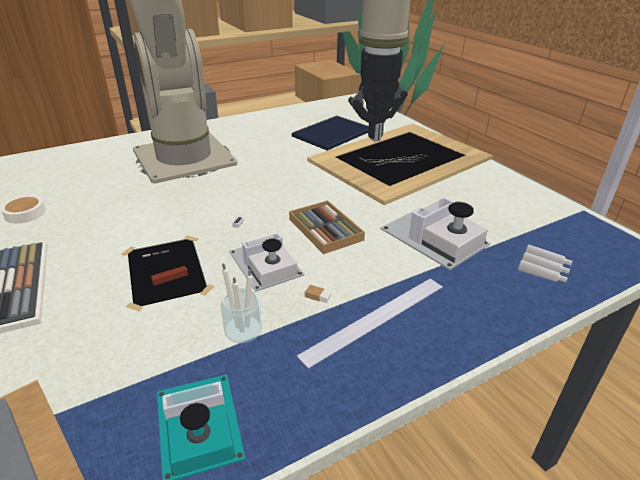

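The stick lies wholly on the sheet: y -0.14 to -0.21 against sheet edges at about -0.117 and -0.248, centred at top (447,327). The magazine still shows a stick at (354,297). The eraser (339,226), sharpener (344,382) and jar (418,219) are unmoved, and the arm is clear.

```bash
python3 -c "
from workcell import manip
print(manip.hand_in())"
```

```text
the job is handed in; nothing more can be done
None
```

The job is done and handed in at about 19 s. I pressed the plunger of the small white dispenser once to its hard stop, where the force reached about 30 N with no further travel, and let it rise. With shut fingertips I then pushed the single stick by its +y end along the ledge and onto the black sheet.

**Last checks:**
- **Stick:** it lies wholly on the sheet with about 20 mm or more to spare at each end.
- **Dispenser:** the plunger is up and a stick still shows in the magazine. I could see only the top stick, so I did not count both.
- **Bystanders:** the eraser, sharpener and jar look unmoved in both views.
- **Robot:** it stands clear and touches nothing.

**One disagreement:** the real fingertips sat about 30 mm higher than the reported TCP. Camera depth showed this and contact with the plunger confirmed it, so I corrected the heights for it.

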